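# Coffee for the meeting: latch the pot's carry handle and set the pot on the tray

## Robot

A 6-joint arm with a two-finger parallel gripper is mounted at the origin on the work surface. World frame = base frame: x ahead of the robot, y to its left, z up, the work surface at z = 0. Lengths are in mm, angles in rad, forces in N, time in s.
With the tool pointing down it reaches from about 350 to 975 mm from the base axis. Payload 7.1 kg.
Tool frame: the origin (TCP) lies midway between the tips of the shut fingers; the grasp point (between the pads) lies 19 mm behind it (ctrl.hold_point_z is the distance from the TCP to the grasp point, in mm); x points along the fingers, y is the direction in which the jaws open and shut, and the axes are right-handed (so a half turn about x gives the same grasp; the last joint's range is limited). The gripper opens to 88 mm and grips with 3 to 60 N. Pads are 20 mm wide; open, the fingers measure 115 mm over their backs; the gripper's body (75 mm by 178 mm) begins 61 mm behind the grasp point.
Start: joints at [-1.306, 0.423, 1.63, -0, 1.089, -0.019], TCP at [175.022, -599.977, 222.675] pointing down, gripper open.
Joint ranges: [-3, 3], [-0.9, 2.11], [0.09, 2.58], [-1.31, 4.45], [0.11, 2.69], [-2.54, 2.54]. Speed limits (rad/s): [2.39, 2.39, 3.01, 3.14, 3.14, 3.14].

## Interface

Orientations are given as a rotation vector (axis times angle).
In Python, from workcell import ctrl, get_image, calibration gives the robot as it stands.
- The arm moves only by the tool move_arm, never from a script. Its argument "rows" is a list of rows, each a list of 5 numbers: the shift along the world's x, y, z in mm, then the turn about the world's z in rad, then the closure, from -1 (fully open) to 1 (shut). In form: [[tx, ty, tz, roll, jaw], ...]. A call has 1 to 12 rows; each row is the pose to reach, as a shift and turn from the pose measured when the call began; what a row does not reach only later rows make up. A row lasts 1/8 s, in which the tool goes at most 62.5 mm and 10.7 degrees, less where a joint would pass 70% of its speed; a pose out of reach is approached as far as the arm can. A call with a gripper value outside its range is refused whole. The fingers move at their own pace and stop on an object; the grip force is fixed at half the most. Time passes only in rows, so rows that repeat a pose let the fingers close. It gives the time, the measured TCP pose, the force and the opening at its end, in the units of the state.
- ctrl.get_obs(): the state, without advancing time (a new reading comes with each control period).
- get_image(name): name is "scene" or "top" or "wrist"; returns the picture (420x560x3 uint8, blue, green, red); there is no depth.
- calibration(name): a dict with "fx", "fy", "cx", "cy" (pixels), "view" (4x4, takes a point from world to camera coordinates); the wrist camera has in their place "T_tool_cam" (4x4, takes a point from camera to tool coordinates, whose origin is the TCP and whose axes are the tool frame's). Camera axes: x right, y up, looking along -z (the intrinsics and any distortion apply to the point x, -y, -z); pixel columns grow to the right and rows downward; lengths in mm; the calibration is good to about 2 mm. A picture is of the moment at which its call begins: read the wrist's pose just before it. calibration takes no time and is no camera call.
- ctrl.close_job(): hands the job in, once; it reports no verdict.
The state is a dict: "t": time; "qpos": joint angles; "qvel": joint speeds; "joint_torque": joint torques, N m; "ee_pos": TCP position; "orientation": TCP orientation; "ft_force": force on the tool from outside, world axes, zero at the start; "moment": the same for the moment, N m; "width": finger opening in mm.
Only numpy, scipy, OpenCV 4.12 (cv2) and the standard library are available. Lean on these libraries where they do the work, as an engineer would, in place of code of your own. Each camera call takes 0.05 s, during which the arm holds its last target.

## Task

Get the vacuum coffee pot ready for the meeting: swing its folded carry handle up until it clicks home, and let go to see that it stands upright by itself. Then take the pot by that handle, carry it upright to the serving tray and set it down gently, flat on the tray's free end, and leave it there with the handle still clicked up. Do not disturb the mugs or anything else on the counter.

Things in the scene. Friction and masses are not known exactly. Their poses are not given: they have to be found in the camera images.
- pot: Vacuum pump pot of brushed steel, black collar and lid, 128 mm across, 205 mm tall, 0.7 to 0.95 kg, loose on the counter. Origin: centre of its underside, z up. Its spout points along its own -x; the folded carry handle lies out level along its own +x. Handle hinge: parallel to its y, through its axis, 165 mm above the origin (hubs reach 85 mm out in y).
- handle (a joint): Angle of the carry handle: 0 folded level, 1.57 upright against its stop. A sprung click near the end resists from 1.05 to 1.37 rad, up to 0.2 N m (about 2 N at the bar, enough to tip the pot if pushed straight sideways up there: press down on it as well or turn the grip with it). Past 1.37 it snaps to the stop and stays; let go earlier, it falls back.
- handle_grip (a point): Middle of the handle's grip bar: a black round bar, 18 mm thick, straight for 104 mm, parallel to the pot's own y, 105 mm from the hinge line. Folded it lies 165 mm above the counter, about 37 mm of free space between bar and pot wall; upright it stands at 270 mm, over the lid, 56 mm of free space below it.
- tray: Wooden serving tray, does not move: 330 mm (own x) by 230 mm (own y), floor 6 mm thick (inside 312 by 212 mm), rim 22 mm high, a low dark carry loop up to 42 mm high on each short end. Origin: under its centre, z up. Two mugs stand on the end towards its own -x; its +x end, away from the robot, is free.
- mug_a: White mug standing on the tray, 80 mm across, 85 mm tall, side handle; loose, leave alone. Origin: centre of its underside; about 98 mm along the tray's own -x, on its +y side.
- mug_b: White mug standing on the tray, 80 mm across, 85 mm tall, side handle; loose, leave alone. Origin: centre of its underside; about 98 mm along the tray's own -x, on its -y side.
- milk_jug: Small steel milk jug, 80 mm across, 95 mm tall, side handle, on the counter in front of the robot's base; loose, leave alone. Origin: centre of its underside.
- sugar_jar: Glass jar with a steel lid, 72 mm across, 95 mm tall, on the far middle of the counter; loose, leave alone. Origin: centre of its underside.
- mug_c: White mug, 82 mm across, 92 mm tall, on the far middle of the counter; loose, leave alone. Origin: centre of its underside.
- bowl: White bowl, 124 mm across, 50 mm tall, on the far middle of the counter; loose, leave alone. Origin: centre of its underside.
- tamper: Coffee tamper, steel foot 58 mm across, dark wooden knob, 88 mm tall, on the left of the counter; loose, leave alone. Origin: centre of its underside.
- cup_d: Small white cup, 64 mm across, 62 mm tall, on the right of the counter; loose, leave alone. Origin: centre of its underside.

How it is judged (in metres and radians):
On the way, in this order (a step that is already met when the one before it is completed fails the run):
1. the handle stands clicked up by itself, released, the pot still standing on the counter (value of joint handle above 1.5 rad and height (world z) of pot below 0.004 m and angle between pot's own z axis and vertical below 0.05 rad and contact force between the fingers and pot below 0.2 N), for 0.3 s.
2. the pot is lifted clear of the counter by the upright handle (height (world z) of pot above 0.02 m and distance between the grasp point and handle_grip below 0.055 m and value of joint handle above 1.5 rad), for 0.2 s.
At the end, for the whole second after the job is handed in: the pot stands flat, upright (within 0.05 rad) and still on the tray's floor, on the free +x end inside the rim (its axis 5 to 97 mm along the tray's x from the centre and within 46 mm of the long middle line), its handle still clicked up (above 1.5 rad) (x of pot in the frame of tray between 0.005 and 0.097 m and y of pot in the frame of tray between -0.046 and 0.046 m and z of pot in the frame of tray between 0.003 and 0.009 m and angle between pot's own z axis and vertical below 0.05 rad and value of joint handle above 1.5 rad and linear speed of pot below 0.02 m/s and contact force between pot and tray above 3 N); the robot touches nothing.
It fails at once if the pot is tipped more than 20 degrees (angle between pot's own z axis and vertical above 0.35 rad).
It fails at once if the pot is dropped onto the tray: still faster than 0.25 m/s when its foot is down inside the rim (x of pot in the frame of tray between 0 and 0.12 m and y of pot in the frame of tray between -0.07 and 0.07 m and z of pot in the frame of tray below 0.02 m and linear speed of pot above 0.25 m/s).
It fails at once if the pot is pressed hard onto the tray (contact force between pot and tray above 60 N).
It fails at once if a bystander is pushed about or knocked over (distance of any of mug_a, mug_b, milk_jug, sugar_jar, mug_c, bowl, tamper, cup_d from where it was at the start of the episode above 0.015 m or angle between any of mug_a, mug_b, milk_jug, sugar_jar, mug_c, bowl, tamper, cup_d's own z axis and vertical above 0.3 rad).
It also fails if it takes over 61 s, if anything falls off the work surface, if the arm or the gripper's body presses on something with over 40 N, if the wrist force passes 120 N, or if a joint passes its speed limit or range.

## Working session

There is one attempt and no reset: what is moved stays moved. The work goes in short steps, Python scripts to look and compute and a tool call to move; the robot and the scene stay as the last step left them, time stands still between calls to the robot, and variables do not carry over. Pictures are saved under pics/ and viewed, and the job is handed in when it is done.

Besides the shell and the picture viewer there is one more tool, called after "Emit:" as name([rows], argument=value, ...), one row to a line, values as JSON. move_arm: Moves the arm, as the interface text tells. Its arguments: {"type":"object","properties":{"rows":{"type":"array"}},"required":["rows"]}

```bash
ls; mkdir -p pics; python3 - <<'E'
from workcell import ctrl,get_image,calibration
import cv2
o=ctrl.get_obs();print({k:o[k] for k in('t','ee_pos','orientation','width','ft_force')}, ctrl.hold_point_z)
for n in('scene','top','wrist'):
    cv2.imwrite(f'pics/{n}0.png',get_image(n)); print(n,calibration(n))
E
```

```text
pics
{'t': 0.0, 'ee_pos': array([ 174.89757052, -599.42365749,  221.90271729]), 'orientation': array([ 2.06968107,  0.29737606, -2.07007333]), 'width': 87.6802212145982, 'ft_force': array([0.58137263, 0.42980847, 0.50949767])} 18.700000000000003
scene {'fx': 392.141236129261, 'fy': 392.141236129261, 'cx': 277.16137403950654, 'cy': 211.68430620688, 'view': array([[ 2.63739139e-03,  9.99976339e-01,  6.35331901e-03,
         1.92083210e+00],
       [-8.30102380e-01, -1.35339736e-03,  5.57609368e-01,
         4.22844629e+02],
       [ 5.57604774e-01, -6.74453938e-03,  8.30079169e-01,
        -1.45875676e+03],
       [ 0.00000000e+00,  0.00000000e+00,  0.00000000e+00,
         1.00000000e+00]])}
top {'fx': 415.54998834232526, 'fy': 415.54998834232526, 'cx': 277.69751200099864, 'cy': 216.14868208470452, 'view': array([[ 2.07928987e-02, -9.99663094e-01,  1.55355674e-02,
        -2.33204974e+01],
       [ 9.96110498e-01,  2.20448007e-02,  8.53106251e-02,
        -5.77730196e+02],
       [-8.56243619e-02,  1.37012866e-02,  9.96233278e-01,
        -1.25239990e+03],
       [ 0.00000000e+00,  0.00000000e+00,  0.00000000e+00,
         1.00000000e+00]])}
wrist {'fx': 368.56343559054403, 'fy': 368.56343559054403, 'cx': 275.4375854235593, 'cy': 207.4066217205041, 'T_tool_cam': array([[ 9.31731252e-04,  2.56153832e-01, -9.66635581e-01,
        -1.61348084e+02],
       [ 9.99999547e-01, -4.28943637e-04,  8.50222451e-04,
        -4.66353516e-01],
       [-1.96844443e-04, -9.66635935e-01, -2.56154116e-01,
        -6.80908220e+01],
       [ 0.00000000e+00,  0.00000000e+00,  0.00000000e+00,
         1.00000000e+00]])}
```

View pics/top0.png

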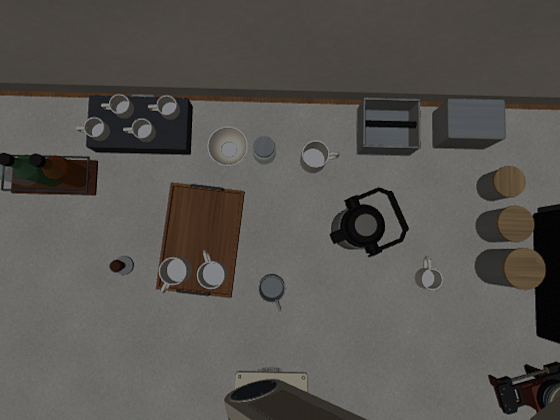

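View pics/scene0.png

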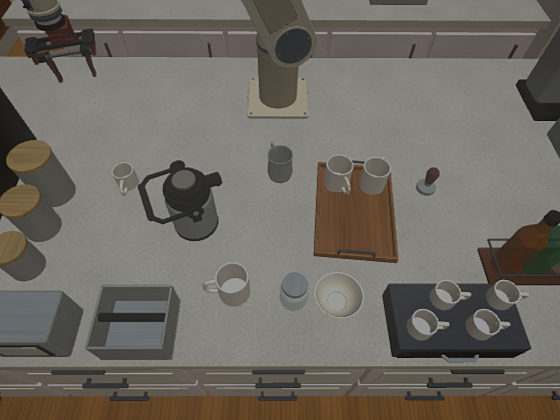

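View pics/wrist0.png

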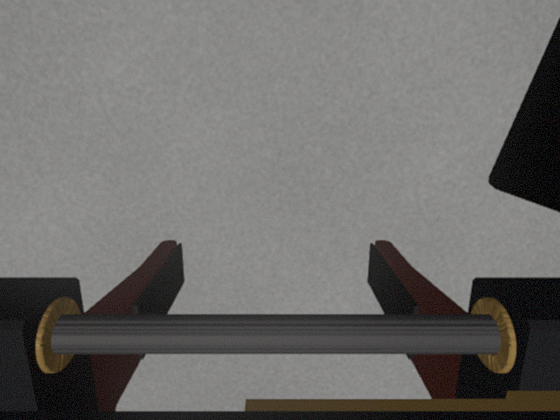

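The top view shows the pot's lid at about (362,226). The handle bar is on its right at about (400,212), with hubs near (352,196) and (374,252). The tray's free end is at the top, around (207,215). I'll enlarge both.

```bash
python3 - <<'E'
import cv2
t=cv2.imread('pics/top0.png'); s=cv2.imread('pics/scene0.png')
a=cv2.resize(t[170:270,310:430],None,fx=6,fy=6,interpolation=cv2.INTER_CUBIC)
b=cv2.resize(s[145:250,125:235],None,fx=5.5,fy=5.5,interpolation=cv2.INTER_CUBIC)
c=cv2.resize(t[175:305,145:255],None,fx=4.5,fy=4.5,interpolation=cv2.INTER_CUBIC)
import numpy as np
for n,i in(('a',a),('b',b),('c',c)): cv2.imwrite(f'pics/z{n}.png',np.clip(i.astype(float)*1.6,0,255).astype('uint8'))
E
```

```text
(no output)
```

View pics/za.png

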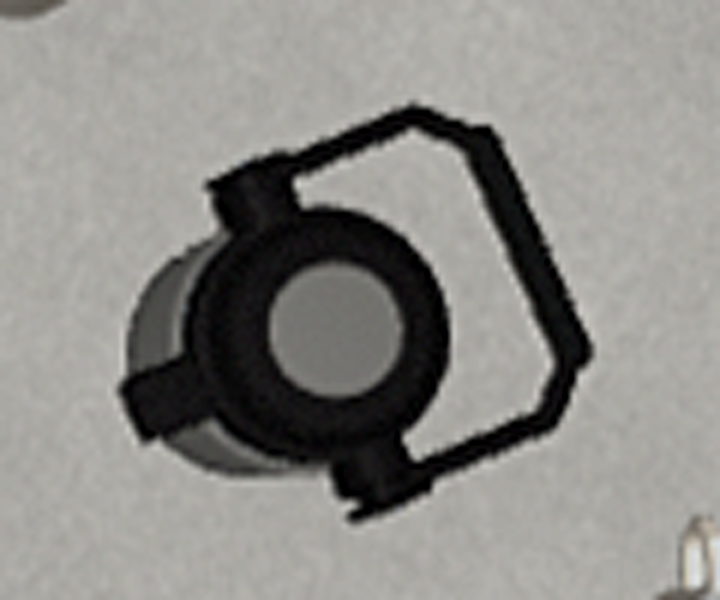

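View pics/zb.png

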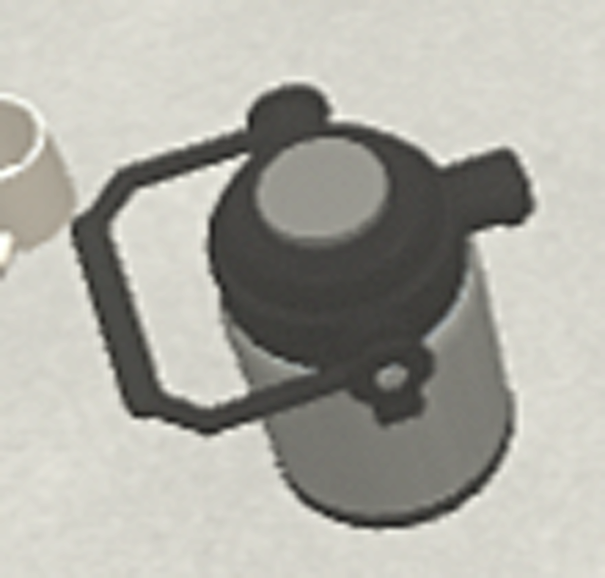

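View pics/zc.png

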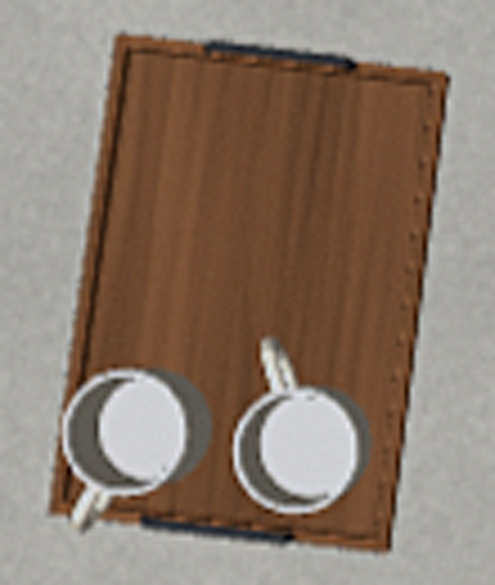

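```bash
cat > h.py <<'E'
import numpy as np
from workcell import ctrl,get_image,calibration
def ray(c,u,v,T=None):
    if 'view' in c: M=np.linalg.inv(c['view'])
    else: M=T@c['T_tool_cam']
    d=M[:3,:3]@np.array([(u-c['cx'])/c['fx'],-(v-c['cy'])/c['fy'],-1]); return M[:3,3],d
def onz(c,u,v,z,T=None):
    o,d=ray(c,u,v,T); return o+d*(z-o[2])/d[2]
def tri(rs):
    A=0;b=0
    for o,d in rs:
        d=d/np.linalg.norm(d);P=np.eye(3)-np.outer(d,d);A=A+P;b=b+P@o
    return np.linalg.solve(A,b)
E
python3 - <<'E'
from h import *
np.set_printoptions(suppress=True,precision=1)
t=calibration('top');s=calibration('scene')
A=lambda p:((p[0]+.5)/6-.5+310,(p[1]+.5)/6-.5+170)
B=lambda p:((p[0]+.5)/5.5-.5+125,(p[1]+.5)/5.5-.5+145)
C=lambda p:((p[0]+.5)/4.5-.5+145,(p[1]+.5)/4.5-.5+175)
e=[onz(t,*A(p),165) for p in((480,132),(578,358))];f=[onz(s,*B(p),165) for p in((92,228),(145,405))]
print('bar top',e,'scene',f, np.linalg.norm(e[1]-e[0]),np.linalg.norm(f[1]-f[0]))
print('dir', [np.degrees(np.arctan2(*(x[0]-x[1])[[1,0]])) for x in(e,f)])
print('barc',tri([ray(t,*A((530,243))),ray(s,*B((118,318)))]))
print('lid',onz(t,*A((336,330)),205),onz(s,*B((323,190)),205),tri([ray(t,*A((336,330))),ray(s,*B((323,190)))]))
print('hubs',onz(t,*A((250,190)),165),onz(t,*A((385,485)),165))
k=[onz(t,*C(p),22) for p in((120,36),(448,75),(390,550),(50,515))]
print(np.array(k),[np.linalg.norm(k[i]-k[(i+1)%4]) for i in range(4)],np.mean(k,0))
print('yaw',np.degrees(np.arctan2(*((k[0]+k[1])-(k[2]+k[3]))[[1,0]])))
print('mug rims',onz(t,*C((123,430)),91),onz(t,*C((300,450)),91))
for n,p in dict(jug=(271,287),mugc=(314,154),cup=(429,279),bowl=(227,146)).items(): print(n,onz(t,*p,85))
from scipy.spatial.transform import Rotation as R
print(R.from_rotvec(ctrl.get_obs()['orientation']).as_matrix())
E
```

```text
bar top [array([ 640.9, -316.4,  165. ]), array([ 537.8, -361.1,  165. ])] scene [array([ 540.6, -357. ,  165. ]), array([ 640.1, -314.5,  165. ])] 112.4210032801749 108.16129350744208
dir [np.float64(23.438052802445277), np.float64(-156.85760278886187)]
barc [ 590.2 -338.4  161.9]
lid [ 545.4 -241.1  205. ] [ 549.4 -239.3  205. ] [ 545.6 -241.5  200.3]
hubs [ 611.7 -210.5  165. ] [ 478.1 -272.7  165. ]
[[675.  320.   22. ]
 [653.2  94.3  22. ]
 [330.3 124.4  22. ]
 [349.2 352.9  22. ]] [np.float64(226.68324426827593), np.float64(324.30134558063725), np.float64(229.35653139569783), np.float64(327.5580029779763)] [501.9 222.9  22. ]
yaw -5.545604783662969
mug rims [410.1 290.3  91. ] [399.7 177.2  91. ]
jug [367.4   5.   85. ]
mugc [ 760.6 -114.1   85. ]
cup [ 399.3 -453.7   85. ]
bowl [778.4 144.6  85. ]
[[-0.   0.3 -1. ]
 [ 0.  -1.  -0.3]
 [-1.  -0.  -0. ]]
```

```bash
python3 - <<'E'
from h import *
from scipy.spatial.transform import Rotation as R
m=R.from_rotvec(ctrl.get_obs()['orientation']).as_matrix();print(m.round(3),np.arctan2(m[1,1],m[0,1]), np.radians(-66.8)-np.arctan2(m[1,1],m[0,1]))
E
```

```text
[[-0.     0.28  -0.96 ]
 [ 0.001 -0.96  -0.28 ]
 [-1.    -0.001 -0.   ]] -1.2870220435060022 0.12114210317379026
```

Emit:
move_arm([
  [30,20,60,0.06,0.09],
  [80,50,60,0.12,0.09],
  [130,82,60,0.12,0.09],
  [180,114,60,0.12,0.09],
  [230,145,60,0.12,0.09],
  [280,176,60,0.12,0.09],
  [330,208,60,0.12,0.09],
  [375,236,60,0.12,0.09],
  [405,255,60,0.12,0.09],
  [415,261,60,0.12,0.09],
  [415,261,60,0.12,0.09],
])

```text
t: 1.52
ee_pos: [589.7, -338.5, 281.6]
orientation: [1.998, 0.412, -2.001]
ft_force: [-0.6, -0.1, 0.2]
width: 39.9
```

```bash
python3 - <<'E'
from h import *
import cv2
cv2.imwrite('pics/w1.png',get_image('wrist'));cv2.imwrite('pics/t1.png',get_image('top'))
E
```

```text
(no output)
```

View pics/w1.png

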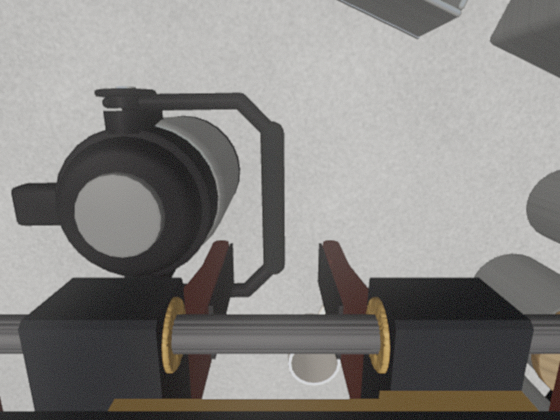

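The wrist view shows the bar vertical at column 272, between rows 122 and 272 and between the fingers. I'll check its position on z=165 with this camera.

```bash
python3 - <<'E'
from h import *
from scipy.spatial.transform import Rotation as R
o=ctrl.get_obs();T=np.eye(4);T[:3,:3]=R.from_rotvec(o['orientation']).as_matrix();T[:3,3]=o['ee_pos']
c=calibration('wrist');y=T[:3,1]
for p in((272.5,124),(273,272),(272.5,197)):
    q=onz(c,*p,165,T);print(p,q.round(1),(T[:3,:3].T@(q-T[:3,3])).round(1))
e=[onz(c,*p,165,T) for p in((272,124),(273,272))];d=e[0]-e[1];print(np.linalg.norm(d),np.degrees(np.arctan2(d[1],d[0])), 'jaw',np.degrees(np.arctan2(y[1],y[0])))
print('lid',onz(c,117,215,205,T).round(1))
E
```

```text
(272.5, 124) [ 640.8 -313.6  165. ] [116.9  -3.1 -58. ]
(273, 272) [ 532.1 -360.2  165. ] [117.   -2.9  60.3]
(272.5, 197) [ 590.  -335.2  165. ] [116.9  -3.2  -2.8]
118.33582803429849 23.353136883920847 jaw -66.9176391741778
lid [ 546.3 -240.5  205. ]
```

Emit:
move_arm([
  [-1,2,-50,0,0.09],
  [-1,2,-95,0,0.09],
  [-1,2,-120,0,0.09],
  [-1,2,-135.5,0,0.09],
  [-1,2,-135.5,0,0.09],
  [-1,2,-135.5,0,0.5],
  [-1,2,-135.5,0,0.5],
  [-1,2,-135.5,0,0.5],
])

```text
t: 2.62
ee_pos: [588.2, -337.5, 147.4]
orientation: [2.0, 0.409, -2.0]
ft_force: [-0.4, -0.2, 0.0]
width: 22.1
```

```bash
python3 - <<'E'
from h import *
import cv2
cv2.imwrite('pics/w2.png',get_image('wrist'));cv2.imwrite('pics/s2.png',get_image('scene'));cv2.imwrite('pics/t2.png',get_image('top'))
print(ctrl.get_obs()['ft_force'])
E
```

```text
[ 0.31215225 -0.26241849  0.06534005]
```

View pics/w2.png

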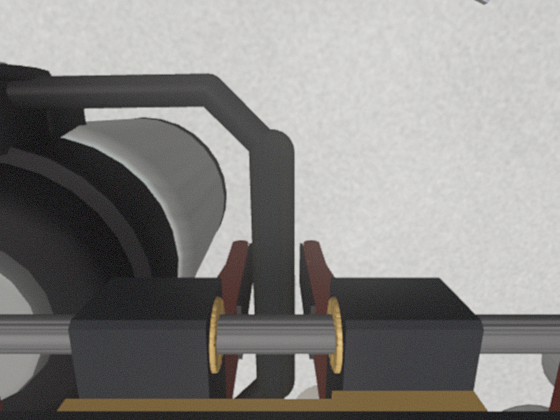

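The bar sits at column 272, between pads that are 22 mm apart. Next I close gently.

Emit:
move_arm([
  [0,0,-1,0,0.6],
  [0,0,-1,0,0.6],
  [0,0,-1,0,0.61],
  [0,0,-1,0,0.61],
])

```text
t: 3.28
ee_pos: [588.0, -337.2, 145.8]
orientation: [2.0, 0.41, -2.001]
ft_force: [-0.7, 0.6, 2.5]
width: 17.4
```

Emit:
move_arm([
  [0,0,5,0,0.61],
  [0,0.5,10.5,0,0.61],
  [-0.5,1,16,0,0.61],
  [-0.8,1.9,21,0,0.61],
  [-0.8,1.9,21,0,0.61],
])

```text
t: 3.9
ee_pos: [587.2, -335.4, 167.4]
orientation: [2.0, 0.41, -2.0]
ft_force: [-1.6, 0.7, -1.4]
width: 17.3
```

```bash
python3 - <<'E'
from h import *
import cv2
s=get_image('scene');t=get_image('top')
a=cv2.resize(s[130:250,110:250],None,fx=4,fy=4);b=cv2.resize(t[170:270,310:430],None,fx=4,fy=4)
h=min(a.shape[0],b.shape[0]);h=400
cv2.imwrite('pics/st3.png',np.hstack([cv2.resize(a,(400,h)),cv2.resize(b,(400,h))]))
o=ctrl.get_obs();print(o['ft_force'],o['moment'],o['width'])
E
```

```text
[-0.91446991  1.11544422 -0.51804444] [-0.07403647  0.17917574  0.13581467] 17.35794033387697
```

View pics/st3.png

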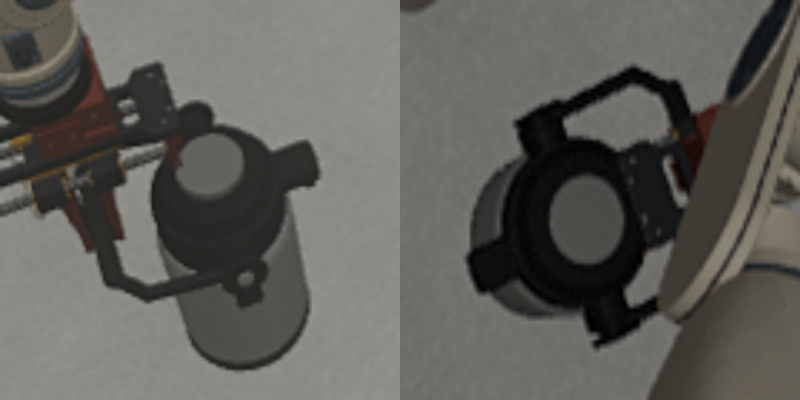

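Emit:
move_arm([
  [-1,2.4,10.2,0,0.61],
  [-2.4,5.7,20,0,0.61],
  [-4.3,9.9,29.5,0,0.61],
  [-6.4,14.9,38.4,0,0.61],
  [-8.9,20.8,46.8,0,0.61],
  [-11.7,27.3,54.5,0,0.61],
  [-11.7,27.3,54.5,0,0.61],
])

```text
t: 4.88
ee_pos: [575.9, -307.9, 222.7]
orientation: [2.0, 0.409, -1.998]
ft_force: [1.2, -2.8, 2.0]
width: 17.4
```

```bash
cat > look.py <<'E'
from h import *
import cv2,sys
s=get_image('scene');t=get_image('top')
a=s[130:250,110:250];b=t[170:270,310:430]
cv2.imwrite(sys.argv[1],np.hstack([cv2.resize(i,(400,400),interpolation=cv2.INTER_CUBIC) for i in (a,b)]))
o=ctrl.get_obs();print(o['ee_pos'],o['ft_force'],o['moment'],o['width'])
E
python3 look.py pics/st4.png
```

```text
[ 575.89653654 -308.43415802  222.1088404 ] [ 0.69179271 -2.96336789  2.23479859] [-0.65446649 -0.14610829  0.02847396] 17.961704583571148
```

View pics/st4.png

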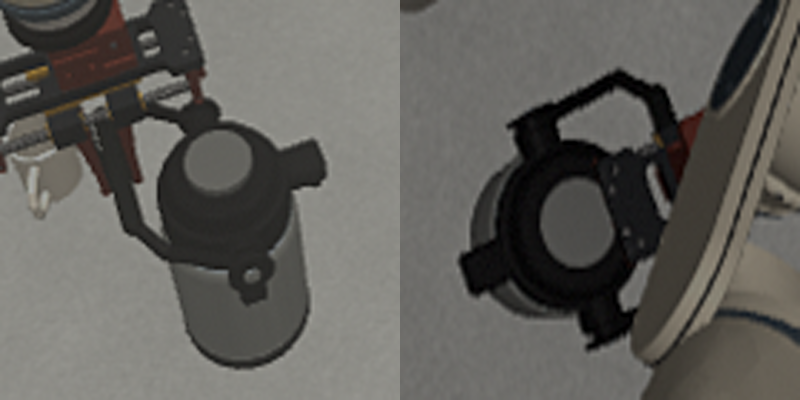

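Emit:
move_arm([
  [0.5,-1.3,1,0,0.61],
  [0.5,-1.3,1,0,0.61],
])

```text
t: 5.22
ee_pos: [576.4, -310.0, 222.9]
orientation: [2.0, 0.408, -1.999]
ft_force: [0.4, -2.7, 1.2]
width: 17.5
```

```bash
python3 look.py pics/st5.png; python3 - <<'E'
import cv2,numpy as np
ims=[cv2.imread(f'pics/{n}.png') for n in('st3','st4','st5')]
cv2.imwrite('pics/cmp.png',np.hstack([cv2.resize(i[60:400,120:350],(266,393)) for i in ims]))
E
```

```text
[ 576.35743776 -309.88600796  222.86473535] [ 0.8392997  -4.14555137  0.58875791] [-0.64721597 -0.19784135  0.06553124] 17.864245910336127
```

View pics/cmp.png

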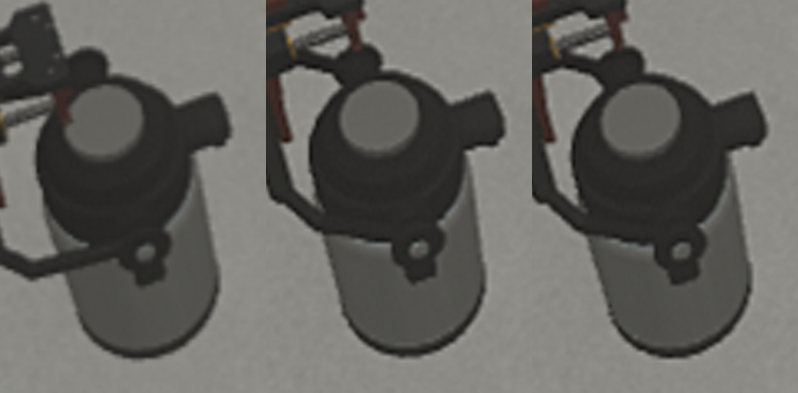

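Emit:
move_arm([
  [0,0,0,0,0.595],
  [0,0,0,0,0.595],
])

```text
t: 5.58
ee_pos: [576.5, -310.1, 223.0]
orientation: [2.0, 0.408, -1.999]
ft_force: [2.2, -3.7, 1.9]
width: 17.8
```

```bash
python3 look.py pics/st6.png
```

```text
[ 576.50368127 -310.04730476  223.09131682] [ 0.37981661 -3.41052321  2.07964696] [-0.65241318 -0.16757803  0.04086129] 18.06226755379602
```

Emit:
move_arm([
  [0.6,-1.4,1.5,0,0.61],
  [0.6,-1.4,1.5,0,0.61],
])

```text
t: 5.92
ee_pos: [576.5, -311.1, 224.1]
orientation: [1.999, 0.409, -2.001]
ft_force: [-0.3, -1.6, -0.2]
width: 17.9
```

```bash
python3 look.py pics/st7.png
```

```text
[ 576.62424589 -311.17020513  224.15085406] [ 0.00970841 -1.66990067 -0.4378964 ] [-0.38508977  0.15627465  0.09202565] 17.33838708489452
```

View pics/st7.png

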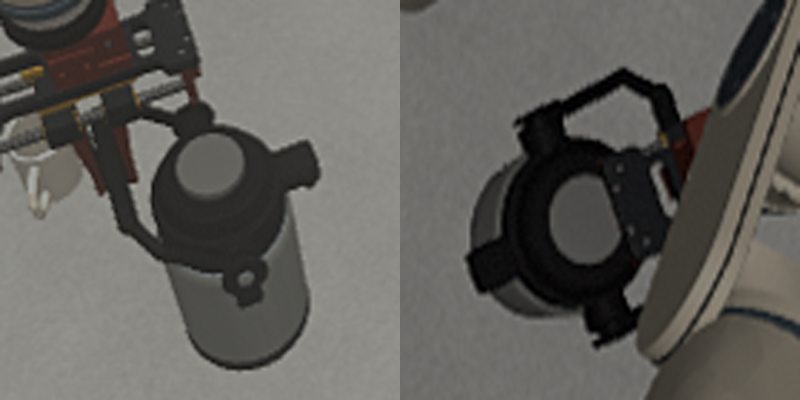

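Emit:
move_arm([
  [-1.9,4.4,4.7,0,0.61],
  [-4.1,9.6,9.4,0,0.61],
  [-5.8,13.4,12.6,0,0.61],
  [-7.5,17.5,15.6,0,0.61],
  [-7.5,17.5,15.6,0,0.61],
])

```text
t: 6.65
ee_pos: [569.4, -293.5, 240.4]
orientation: [2.0, 0.408, -1.999]
ft_force: [0.4, -3.4, 1.2]
width: 17.4
```

```bash
python3 look.py pics/st8.png
```

```text
[ 569.47979816 -293.93580412  240.26714135] [ 0.87607089 -3.43303042  1.90050747] [-0.76899653 -0.25954343  0.10774695] 17.9684706358724
```

View pics/st8.png

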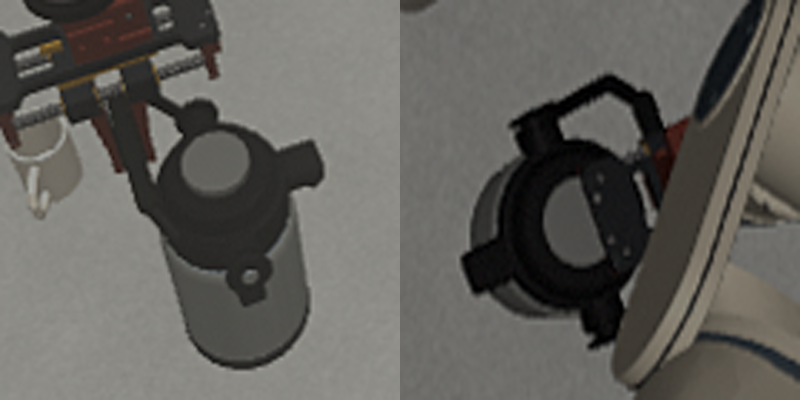

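Emit:
move_arm([
  [0,0,-2,0,0.64],
  [0,0,-4,0,0.64],
  [0,0,-4,0,0.64],
])

```text
t: 7.12
ee_pos: [571.0, -295.6, 238.3]
orientation: [2.002, 0.404, -1.994]
ft_force: [1.6, -6.5, 10.4]
width: 17.2
```

```bash
python3 look.py pics/st9.png
```

```text
[ 570.97016946 -295.51188688  238.3026961 ] [ 0.924047   -6.39003953 10.07992769] [-0.92357816 -0.1001717   0.0883155 ] 17.35902964941727
```

View pics/st9.png

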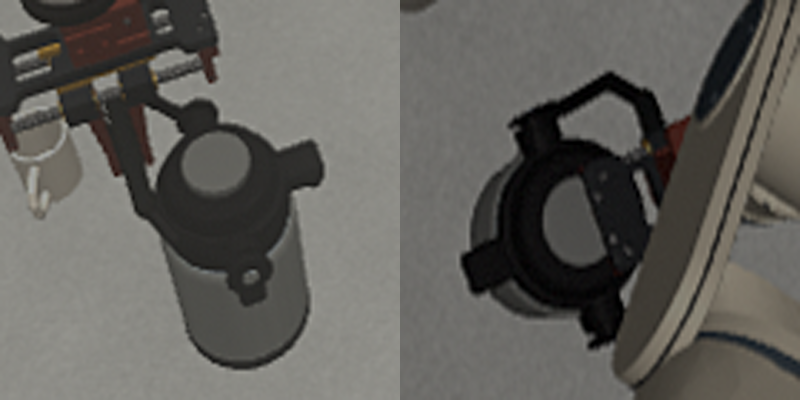

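Emit:
move_arm([
  [-2.2,5,-1.5,0,0.64],
  [-4.3,10.1,1,0,0.64],
  [-6.3,14.7,2.8,0,0.64],
  [-8.3,19.3,4.5,0,0.64],
  [-10.2,24,6.2,0,0.64],
  [-12.2,28.5,8,0,0.64],
])

```text
t: 7.98
ee_pos: [558.6, -266.7, 246.3]
orientation: [2.002, 0.404, -1.995]
ft_force: [1.1, -2.1, 1.6]
width: 17.0
```

```bash
python3 look.py pics/st10.png
```

```text
[ 558.42176119 -266.37601732  246.20716662] [ 0.51096447 -1.78722726  2.95394617] [-0.36890934 -0.01147612  0.06770986] 17.245362508088476
```

View pics/st10.png

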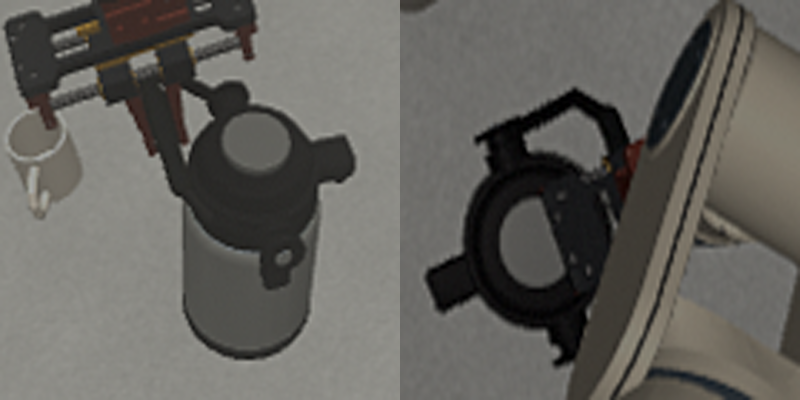

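Pushing while gripped tips the pot about 0.15 rad instead of turning the handle, because the grip friction holds the bar. I'm backing off, and then I'll push with a loose cage.

Emit:
move_arm([
  [3,-7,-1.5,0,0.64],
  [6,-14,-3,0,0.64],
  [9,-21,-4,0,0.64],
  [11.5,-27,-5,0,0.64],
  [12.5,-29.5,-6,0,0.64],
  [12.5,-29.5,-6,0,0.64],
])

```text
t: 8.82
ee_pos: [570.4, -295.7, 239.3]
orientation: [2.001, 0.406, -1.997]
ft_force: [-0.3, -1.6, -4.1]
width: 17.5
```

```bash
python3 look.py pics/st11.png
```

```text
[ 570.35674644 -295.37183955  239.45326633] [ 0.57039615 -1.32808461 -6.44222151] [-0.53578687 -0.11709722  0.01363785] 16.968261471085647
```

View pics/st11.png

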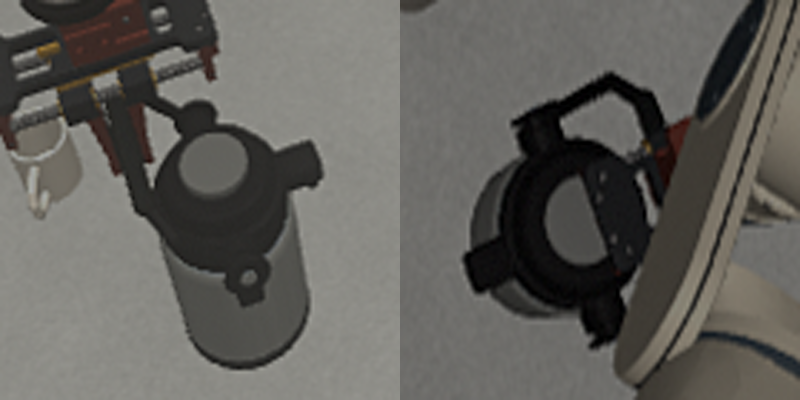

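Emit:
move_arm([
  [0.4,-1,-2,0,0.64],
  [0.4,-1,-2,0,0.55],
  [0.4,-1,-2,0,0.5],
  [0.4,-1,-2,0,0.5],
])

```text
t: 9.43
ee_pos: [570.8, -296.1, 237.6]
orientation: [2.001, 0.407, -1.997]
ft_force: [0.6, -0.1, -0.0]
width: 22.2
```

```bash
python3 look.py pics/st12.png; python3 -c "
from h import *;import cv2
cv2.imwrite('pics/w12.png',get_image('wrist'))"
```

```text
[ 570.80318471 -296.17856187  237.53401671] [-0.40320509 -0.10242418  0.46318466] [-0.05537023 -0.04372918  0.03265366] 21.881895902055156
```

View pics/st12.png

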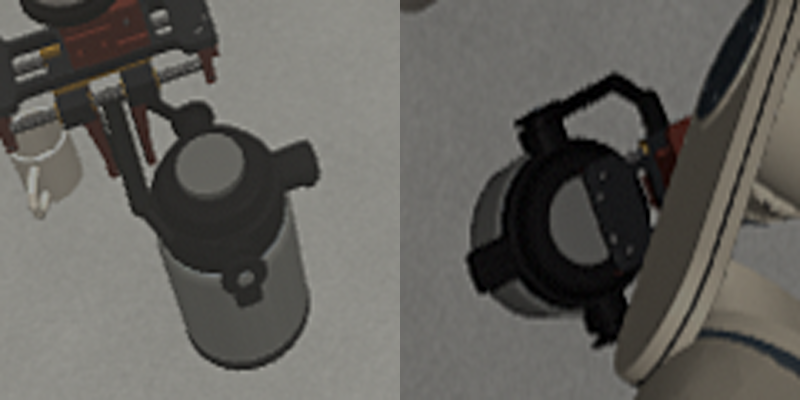

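View pics/w12.png

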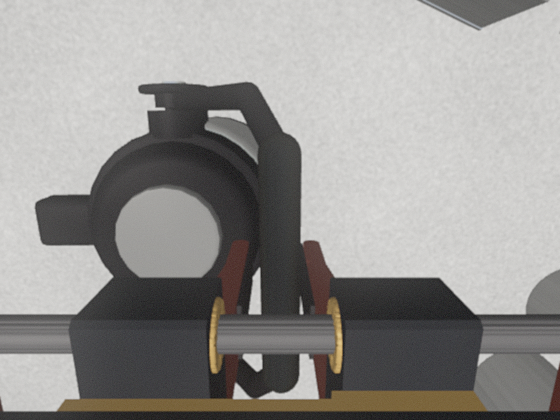

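The pot is flat again. The bar is caged between the pads at column 280, leaning on the outer (right) pad. Now I push through the click at moderate speed, without gripping.

Emit:
move_arm([
  [-1.4,3.2,2.5,0,0.5],
  [-2.8,6.4,4.7,0,0.5],
  [-12.6,29.4,15,0,0.5],
  [-22.3,52,20,0,0.5],
  [-22.3,52,20,0,0.5],
])

```text
t: 10.2
ee_pos: [548.0, -242.8, 258.1]
orientation: [2.0, 0.408, -1.995]
ft_force: [0.7, -1.4, -1.0]
width: 21.9
```

```bash
python3 look.py pics/st13.png; python3 -c "
from h import *;import cv2
cv2.imwrite('pics/w13.png',get_image('wrist'))"
```

```text
[ 548.61291209 -244.15228191  257.61322463] [ 1.51556103 -1.33205342  0.61925406] [-0.34891757 -0.13501552  0.03198438] 21.538464469474402
```

View pics/st13.png

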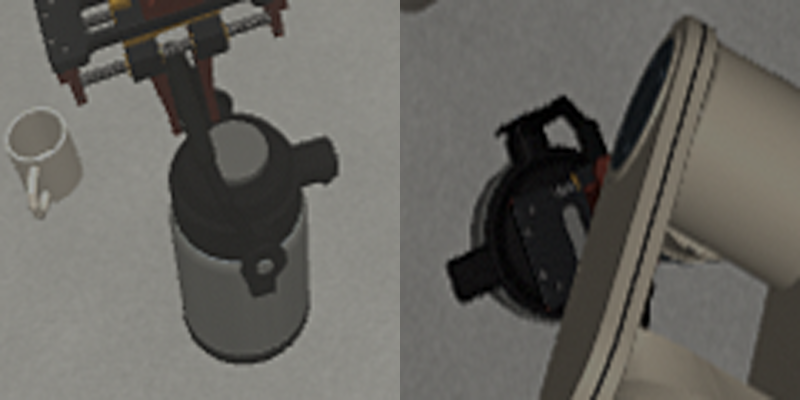

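View pics/w13.png

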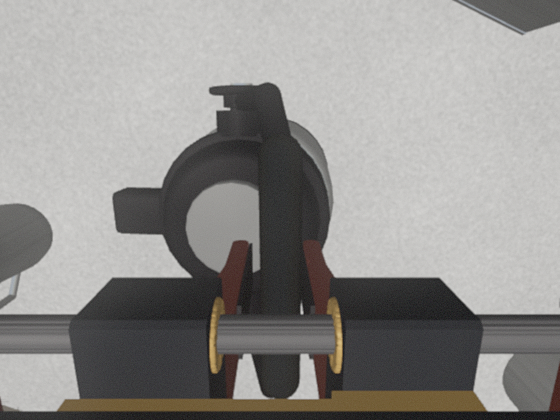

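Emit:
move_arm([
  [-2.5,6,0.5,0,0.5],
  [-4.7,11,1,0,0.5],
  [-4.7,11,1,0,0.7],
  [-4.7,11,1,0,0.7],
])

```text
t: 10.85
ee_pos: [543.9, -233.4, 258.2]
orientation: [2.001, 0.407, -1.997]
ft_force: [-0.4, -1.8, -0.2]
width: 17.5
```

```bash
python3 look.py pics/st14.png; python3 -c "
from h import *;import cv2
cv2.imwrite('pics/w14.png',get_image('wrist'))"
```

```text
[ 543.92656019 -233.48023675  258.25174814] [ 1.2526548  -0.91481446 -0.91831805] [-0.2420528  -0.11197518  0.02635211] 17.0906870426617
```

View pics/st14.png

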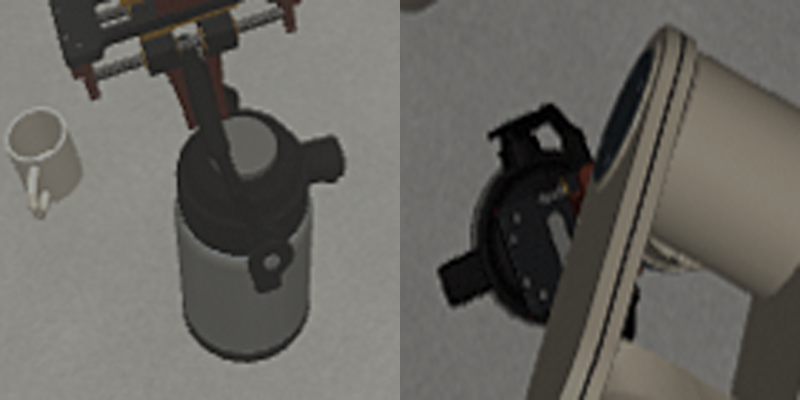

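View pics/w14.png

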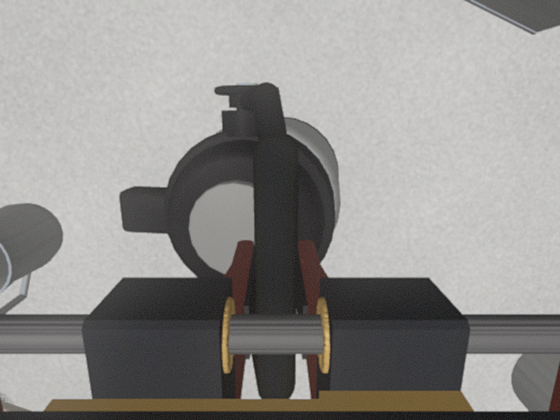

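Emit:
move_arm([
  [1,-2.5,-3,0,0.7],
  [2.2,-5,-6,0,0.7],
  [3.4,-8,-9,0,0.7],
  [4.6,-11,-11,0,0.7],
  [5.5,-13,-12,0,0.7],
  [5.5,-13,-12,0,0.7],
])

```text
t: 11.75
ee_pos: [550.9, -248.3, 250.1]
orientation: [2.003, 0.401, -1.991]
ft_force: [-5.0, -1.9, 20.7]
width: 17.4
```

```bash
python3 look.py pics/st15.png; python3 -c "
from h import *;import cv2
cv2.imwrite('pics/w15.png',get_image('wrist'))"
```

```text
[ 550.83221803 -248.30329457  250.16299927] [-5.32495772 -3.02553164 21.55193705] [-0.44604586  0.81397385 -0.03490257] 17.808340086533104
```

View pics/st15.png

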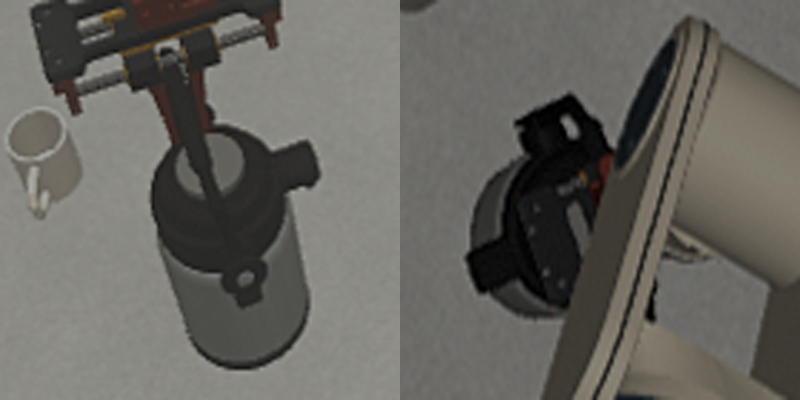

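View pics/w15.png

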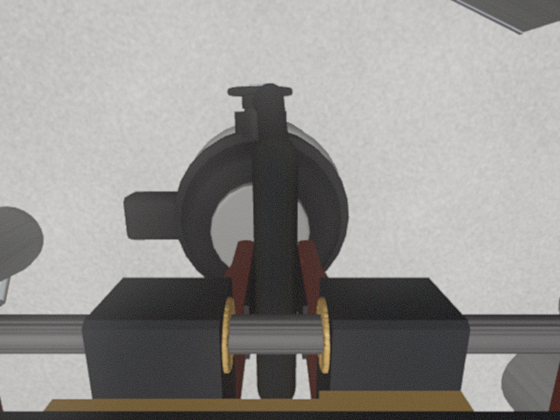

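The trick worked: the pot is flat again (lid at (209,165)) and the handle is nearly upright. I'll push it the last few mm under light press and then release.

Emit:
move_arm([
  [-1.5,3.5,-1,0,0.7],
  [-3,7,-1,0,0.7],
  [-3.2,7.5,0,0,0.7],
  [-3.2,7.5,1,0,0.7],
])

```text
t: 12.4
ee_pos: [547.4, -240.8, 250.6]
orientation: [2.002, 0.401, -1.992]
ft_force: [1.3, -2.3, -3.3]
width: 17.3
```

```bash
python3 look.py pics/st16.png; python3 -c "
from h import *;import cv2
cv2.imwrite('pics/w16.png',get_image('wrist'))"
```

```text
[ 547.52816405 -240.76708901  250.53375564] [-0.08739197 -2.9395039  -1.45555714] [-0.85668352 -0.2167631  -0.04919203] 17.38426828148222
```

View pics/st16.png

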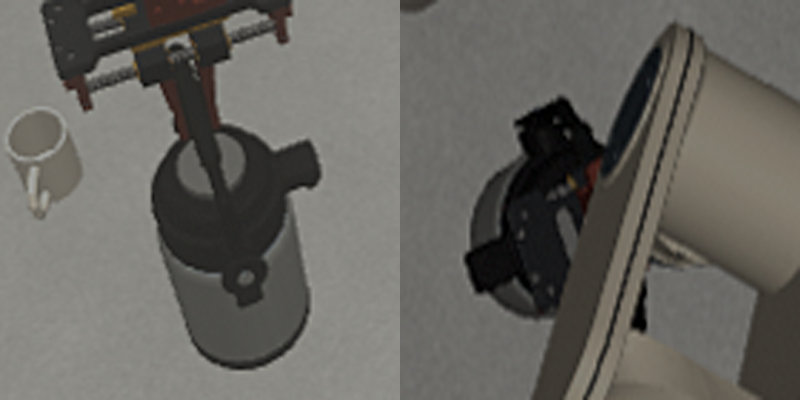

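View pics/w16.png

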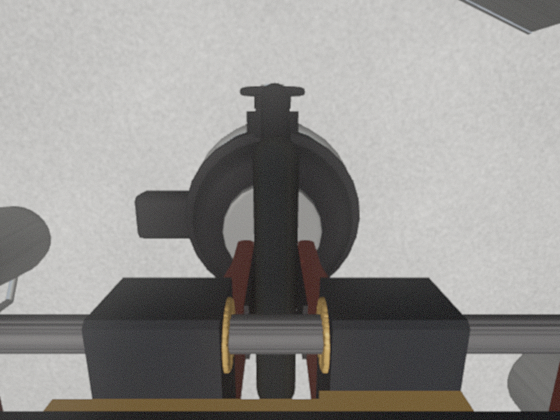

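The handle is centred over the lid and the pot is level. I'm releasing the bar and waiting to see whether it stands by itself.

Emit:
move_arm([
  [0,0,0,0,0.3],
  [0,0,0,0,0.1],
  [0,0,0,0,0.1],
  [0,0,0,0,0.1],
  [0,0,0,0,0.1],
  [0,0,0,0,0.1],
])

```text
t: 13.3
ee_pos: [547.5, -240.7, 250.6]
orientation: [2.002, 0.402, -1.992]
ft_force: [-0.4, 0.0, 0.0]
width: 39.4
```

```bash
python3 look.py pics/st17.png; python3 -c "
from h import *;import cv2
cv2.imwrite('pics/w17.png',get_image('wrist'))"
```

```text
[ 547.50169448 -240.75710456  250.54606028] [ 0.09782928 -0.71417861 -0.28804497] [-0.02552115 -0.02538942  0.01824517] 39.66078191903592
```

View pics/st17.png

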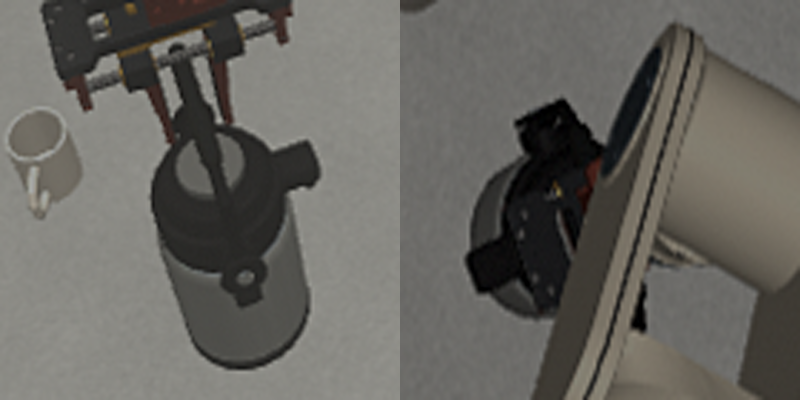

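View pics/w17.png

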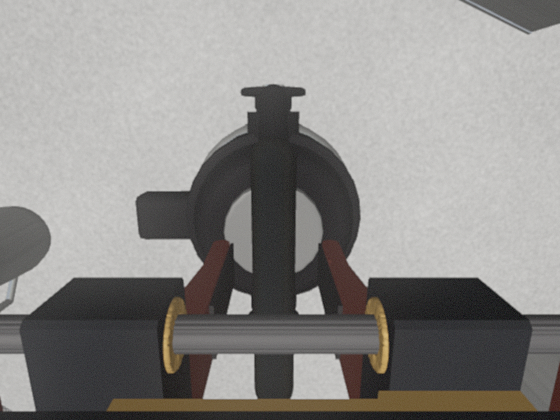

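The handle stands free: the bar is at column 273, the pads are open about 39 mm, and the wrist force is zero. Now I grip it and lift.

Emit:
move_arm([
  [0,0,0,0,0.8],
  [0,0,0,0,0.8],
  [0,0,0,0,0.8],
  [0,0,0,0,0.8],
  [0,0,4,0,0.8],
  [0,0,10,0,0.8],
  [0,0,18,0,0.8],
  [0,0,28,0,0.8],
  [0,0,38,0,0.8],
  [0,0,48,0,0.8],
  [0,0,55,0,0.8],
  [0,0,55,0,0.8],
])

```text
t: 14.95
ee_pos: [547.8, -240.9, 306.3]
orientation: [2.003, 0.401, -1.99]
ft_force: [-0.2, -1.0, -7.5]
width: 17.0
```

```bash
python3 look.py pics/st18.png; python3 -c "
from h import *;import cv2
cv2.imwrite('pics/w18.png',get_image('wrist'))"
```

```text
[ 547.37420166 -240.66693804  305.34252789] [ 0.10820755 -0.12060946 -8.33393935] [ 0.02184432 -0.01674211 -0.03113174] 17.00620728520164
```

View pics/st18.png

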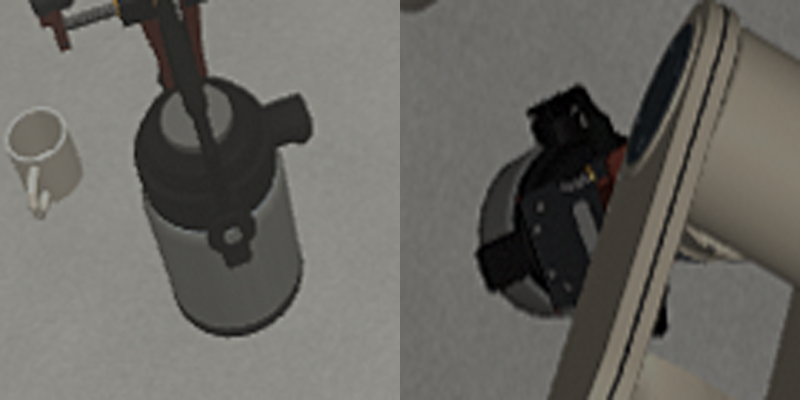

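View pics/w18.png

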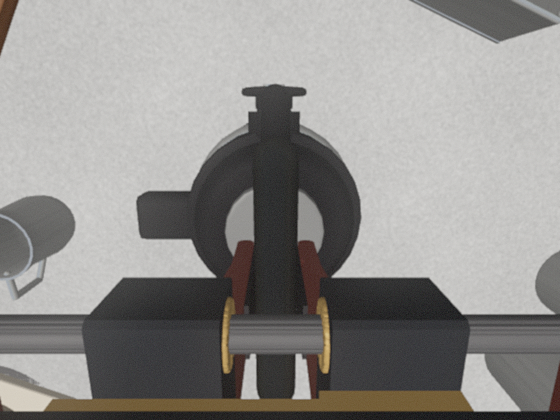

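The pot is lifted 55 mm and level, with a weight reading of about 8 N. Next is the carry.

Emit:
move_arm([
  [0,6,0,0,0.8],
  [0,18,2,0,0.8],
  [1,36,4,0,0.8],
  [1,60,6,0,0.8],
  [2,86,6,0,0.8],
  [2,112,6,0,0.8],
  [3,138,6,0,0.8],
  [3,164,6,0,0.8],
  [4,190,6,0,0.8],
  [4,212,6,0,0.8],
  [4,226,6,0,0.8],
  [4,232,6,0,0.8],
])

```text
t: 16.6
ee_pos: [551.1, -7.5, 311.3]
orientation: [2.001, 0.403, -1.992]
ft_force: [0.1, -0.1, -9.6]
width: 17.5
```

Emit:
move_arm([
  [0,6,0,0,0.8],
  [1,18,0,0,0.8],
  [2,36,0,0,0.8],
  [3,60,0,0,0.8],
  [4,86,0,0,0.8],
  [5,112,0,0,0.8],
  [5,138,0,0,0.8],
  [5,164,0,0,0.8],
  [5,188,0,0,0.8],
  [5,208,0,0,0.8],
  [5,220,0,0,0.8],
  [5,226,0,0,0.8],
])

```text
t: 18.1
ee_pos: [556.0, 219.1, 311.2]
orientation: [2.001, 0.403, -1.992]
ft_force: [-0.5, -0.1, -8.0]
width: 17.2
```

```bash
python3 - <<'E'
from h import *;import cv2
for n in('scene','top','wrist'): cv2.imwrite(f'pics/{n}19.png',get_image(n))
o=ctrl.get_obs();print(o['t'],o['ee_pos'],o['ft_force'])
E
```

```text
18.25 [556.09863223 218.31247981 311.20665787] [ 0.04916103 -0.45677491 -8.06151713]
```

View pics/scene19.png

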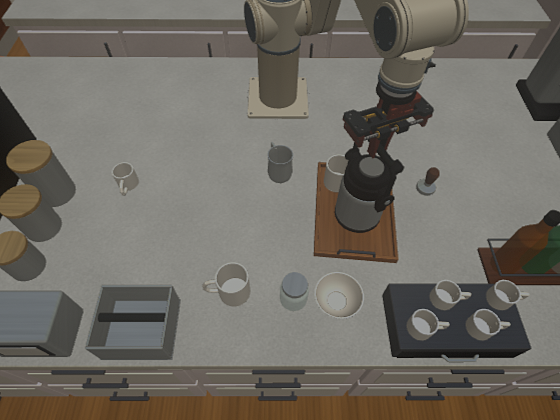

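View pics/top19.png

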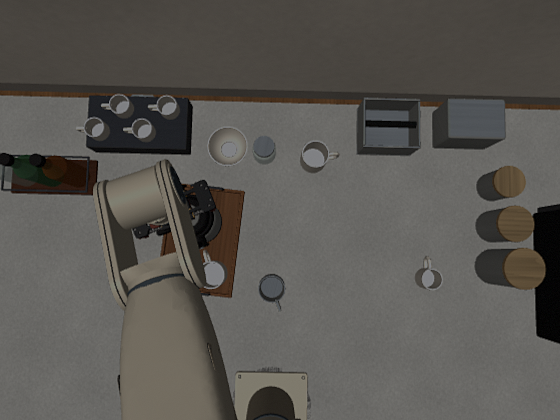

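View pics/wrist19.png

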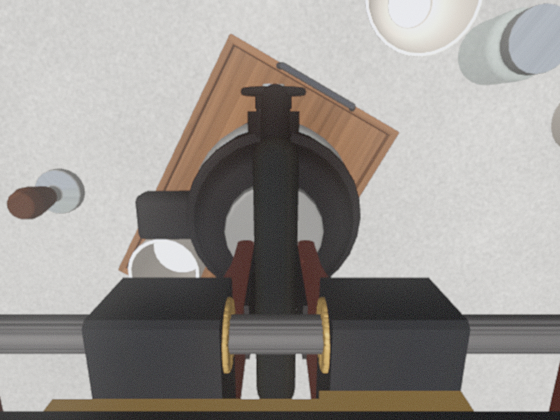

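The pot hangs upright over the tray's free end. In the wrist view, the tray's far corners are at (232,36) and (397,132). I'll cross-check the tray position against the TCP.

```bash
python3 - <<'E'
from h import *
from scipy.spatial.transform import Rotation as R
o=ctrl.get_obs();T=np.eye(4);T[:3,:3]=R.from_rotvec(o['orientation']).as_matrix();T[:3,3]=o['ee_pos']
c=calibration('wrist')
k=[onz(c,*p,22,T) for p in((232,36),(397,132),(121,268))];print(np.round(k,1),np.linalg.norm(k[0]-k[1]),np.linalg.norm(k[0]-k[2]))
ey=(k[0]-k[1]);ey/=np.linalg.norm(ey);ex=np.array([ey[1],-ey[0],0]);ctr=(k[0]+k[1])/2-165*ex;print('ctr',ctr,'yaw',np.degrees(np.arctan2(ex[1],ex[0])))
for C,y in((ctr,np.arctan2(ex[1],ex[0])),(np.array([501.9,222.9,0]),np.radians(-5.5))):
    d=o['ee_pos']-C;print('pot in tray',d[0]*np.cos(y)+d[1]*np.sin(y),-d[0]*np.sin(y)+d[1]*np.cos(y))
E
```

```text
[[674.6 321.2  22. ]
 [653.8 100.   22. ]
 [354.7 352.2  22. ]] 222.11438770233488 321.3738677427623
ctr [499.90772208 226.01756361  22.        ] yaw -5.356591131913719
pot in tray 56.66482376317494 -2.4257881246370463
pot in tray 54.38880680403441 0.6283085318600055
```

Both views agree: the pot is at about (55, −1) mm in the tray frame. I'm lowering it, more slowly near the floor.

Emit:
move_arm([
  [0,0,-6,0,0.8],
  [0,0,-14,0,0.8],
  [0,0,-23,0,0.8],
  [0,0,-32,0,0.8],
  [0,0,-39,0,0.8],
  [0,0,-44,0,0.8],
  [0,0,-48,0,0.8],
  [0,0,-50,0,0.8],
  [0,0,-52,0,0.8],
  [0,0,-53,0,0.8],
  [0,0,-53,0,0.8],
])

```text
t: 19.62
ee_pos: [556.1, 218.3, 258.2]
orientation: [2.001, 0.403, -1.992]
ft_force: [0.1, -0.3, -7.4]
width: 17.5
```

Emit:
move_arm([
  [0,0,-0.7,0,0.8],
  [0,0,-1.4,0,0.8],
  [0,0,-2,0,0.8],
  [0,0,-2.5,0,0.8],
  [0,0,-2.5,0,0.8],
])

```text
t: 20.25
ee_pos: [556.5, 218.7, 256.6]
orientation: [2.003, 0.404, -1.991]
ft_force: [-2.0, 1.2, -0.3]
width: 17.3
```

The wrist load has gone from about 8 N to about 0, so the tray now carries the pot. Releasing.

Emit:
move_arm([
  [0,0,0,0,0.58],
  [0,0,0,0,0.5],
  [0,0,0,0,0.3],
  [0,0,0,0,0.1],
  [0,0,0,0,0.1],
  [0,0,0,0,0.1],
])

```text
t: 21.0
ee_pos: [556.5, 218.6, 256.6]
orientation: [2.003, 0.403, -1.99]
ft_force: [0.8, -0.7, 0.4]
width: 39.5
```

```bash
python3 - <<'E'
from h import *;import cv2
for n in('scene','wrist'): cv2.imwrite(f'pics/{n}20.png',get_image(n))
o=ctrl.get_obs();print(o['t'],o['ee_pos'],o['ft_force'],o['width'])
E
```

```text
21.1 [556.48261176 218.66150173 256.62803697] [ 0.10573901 -0.56300692 -0.85869308] 39.609267661912476
```

View pics/wrist20.png

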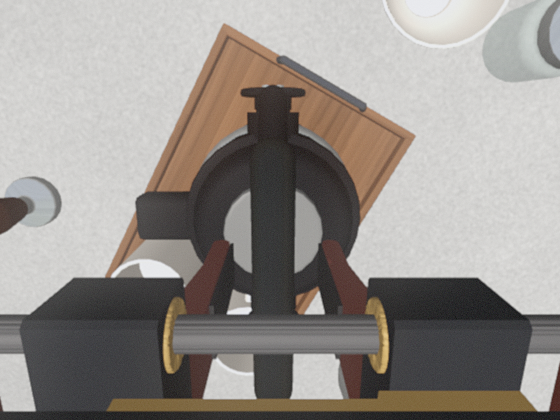

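View pics/scene20.png

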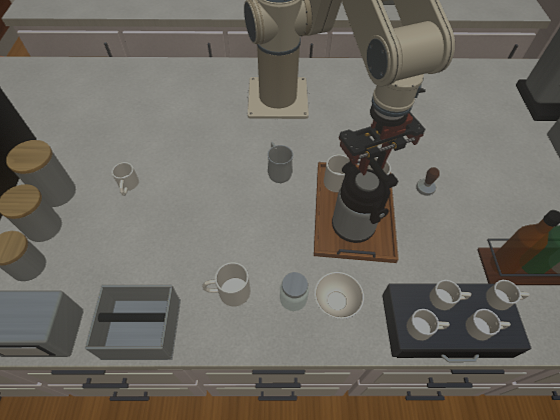

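The pot stands on the tray. The bar is free, centred between open fingers at column 273, and the handle is still upright. I'm retreating straight up.

Emit:
move_arm([
  [0,0,6,0,0.1],
  [0,0,20,0,0.1],
  [0,0,45,0,0.1],
  [0,0,80,0,0.1],
  [0,-30,110,0,0.1],
  [0,-75,120,0,0.1],
  [0,-125,120,0,0.1],
  [0,-175,120,0,0.1],
  [0,-225,120,0,0.1],
  [0,-260,120,0,0.1],
  [0,-270,120,0,0.1],
  [0,-270,120,0,0.1],
])

```text
t: 22.6
ee_pos: [556.6, -51.4, 377.3]
orientation: [2.004, 0.403, -1.99]
ft_force: [-0.3, 0.3, -0.6]
width: 39.7
```

```bash
python3 - <<'E'
from h import *;import cv2
for n in('scene','top'): cv2.imwrite(f'pics/{n}21.png',get_image(n))
t=cv2.imread('pics/top21.png'); s=cv2.imread('pics/scene21.png')
a=cv2.resize(t[160:310,140:270],(390,450),interpolation=cv2.INTER_CUBIC);b=cv2.resize(s[130:270,300:420],(390,450),interpolation=cv2.INTER_CUBIC)
cv2.imwrite('pics/f21.png',np.clip(np.hstack([a,b])*1.5,0,255).astype('uint8'))
o=ctrl.get_obs();print(o['t'],o['ee_pos'],o['ft_force'],o['width'])
E
```

```text
22.7 [556.55779645 -50.3630435  376.9186184 ] [ 9.61262619e-02 -5.80956603e-01 -4.82250847e-05] 39.01443440509939
```

View pics/f21.png

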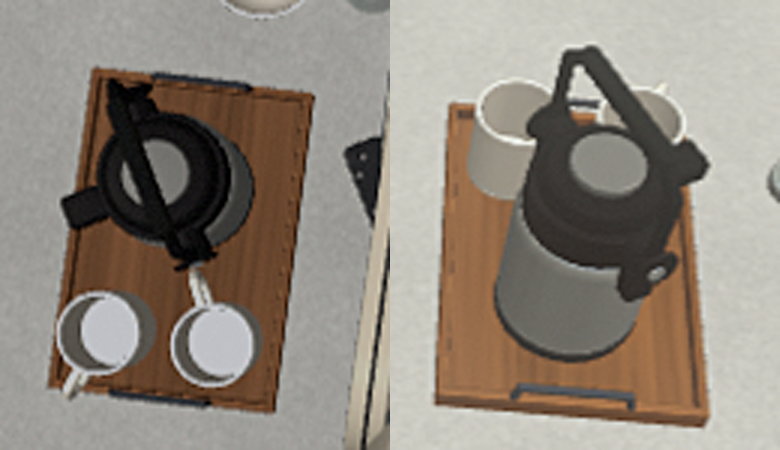

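View pics/top21.png

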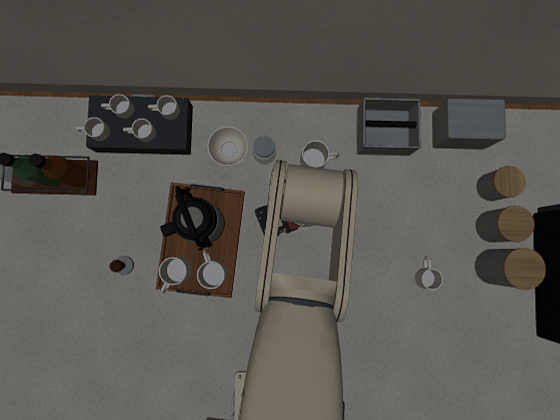

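```bash
python3 - <<'E'
from h import *;import cv2
t=calibration('top');s=calibration('scene')
A=lambda x,y:(x/3+140,y/3+160); B=lambda x,y:(x*120/390+300,y*140/450+130)
L=[onz(t,*A(155,178),211),onz(s,*B(609-390,164),211)];H=[onz(t,*A(154,173),276),onz(s,*B(628-390,107),276)]
# base ring: bottom-most point of base in scene lies on camera side: left/right edge of the foot
for l,p in zip('LLHH',L+H):
    d=p-[501,224,0];y=np.radians(-5.45);print(l,p.round(1),'tray',(d[0]*np.cos(y)+d[1]*np.sin(y)).round(1),(-d[0]*np.sin(y)+d[1]*np.cos(y)).round(1))
a=cv2.imread('pics/top0.png');b=cv2.imread('pics/top21.png')
for n,(x,y) in dict(mugs=(190,272),jug=(271,287),bowl=(227,146),sugar=(263,149),mugc=(314,154),tamper=(122,265),cup=(429,277)).items():
    r=22 if n!='mugs' else 30
    A0=cv2.cvtColor(a[y-r:y+r,x-r:x+r],6).astype('f4');B0=cv2.cvtColor(b[y-r:y+r,x-r:x+r],6).astype('f4')
    print(n,cv2.phaseCorrelate(A0,B0))
E
```

```text
L [548.8 216.3 211. ] tray 48.3 -3.1
L [559.1 219.2 211. ] tray 58.3 0.8
H [548.1 204.7 276. ] tray 48.7 -14.7
H [557.6 220.3 276. ] tray 56.7 1.7
mugs ((-0.003473558871153415, -0.03192196944578285), 0.9710663840505812)
jug ((2.235140245056943, -1.245649388747367), 0.06167607625325521)
bowl ((0.4749154210626507, 0.5058384915930247), 1.0043641508950127)
sugar ((0.35838917964585804, 0.4478607153194609), 0.5268627857867583)
mugc ((0.5924516917352918, 0.2986215276574491), 0.8504834717880061)
tamper ((0.4887596735290174, 0.4436837209208342), 0.9894490067752791)
cup ((0.46347051224857694, 0.46452247845005346), 0.9976216980263038)
```

```bash
python3 - <<'E'
from h import *
import cv2
a=cv2.imread('pics/scene0.png');b=cv2.imread('pics/scene21.png')
print(cv2.absdiff(a[140:185,262:300],b[140:185,262:300]).mean())
print(ctrl.close_job())
E
```

```text
1.1822612085769981
the job is handed in; nothing more can be done
None
```

The job is handed in. The handle was clicked up and stood by itself, and the pot was carried upright by it and set down gently on the tray's free end. The whole run took about 23 s of the 61 s.

- **Clicking the handle:** Two attempts to push it through the click tipped the pot instead, first gripped and then with a loose cage. By eye the tilt reached about 0.15 rad, under the 0.35 limit. It clicked when I gripped the bar with the pot tipped a little and pressed the pot back flat, at about 21 N.
- **Released:** With the fingers open about 39 mm, the handle stood upright, the pot was flat on the counter, and the wrist force was about 0.
- **Carry and set-down:** The pot was lifted about 55 mm and carried level. I lowered it at under 10 mm/s at the end, until the wrist load went from about 8 N to about 0.
- **Final position:** The pot stands flat on the tray with the handle upright and the robot clear. It is at about (54, −1) mm in the tray frame. The top and scene views differ by about 10 mm along the tray, because the handle hides part of the lid, but both are well inside the limits.
- **Check that disagreed:** The bar's position from the top view was about 16 mm off in the tray's y compared with the scene view. I put this down to my picking the wrong pixel, because the pictures show the handle upright, and I did not re-measure it.
- **Bystanders:** Image comparison before and after shows less than 1 pixel of shift for the mugs, bowl, sugar jar, tamper and cup; the sugar jar's match was weak. The arm hid the milk jug in the top view, but the scene view shows it unchanged.

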